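# Reload the slide-label feeder

### The job

The label feeder beside the microscope has run out: take the spent cardboard core off its spindle and put it in the yellow bin, then mount the label roll with the blue core on the spindle, neck up and fully down on the turntable. Then put the red retaining collar over the spindle, flange down, so that it sits on the roll's neck, and finally push the red-knobbed brake lever fully over, away from you. Leave the orange-cored roll and everything else on the bench where it is.

Things in the scene. Friction and masses are not known exactly. Their poses are not given: they have to be found in the camera images.
- feeder: Label feeder, fixed: cream base plate 140 (x) x 250 (y) x 22 mm. Origin: centre of its underside; x points away from the operator to the cream print head block on its far edge (x 70 to 115, y -65 to 125 mm, 50 mm high); z up. A blue turntable (68 mm across, top 28 mm above the table) with an upright steel spindle stands at x -10, y 55 mm, the brake lever at x -10, y -90 mm.
- spindle_foot (a point): Centre of the turntable's top face at the foot of the spindle, where a core's underside rests; 28 mm above the table; axes as the feeder's. Spindle: 19 mm diameter, 82 mm tall from here, the last 8 mm tapering to 10 mm.
- spindle_tip (a point): Centre of the spindle's top end, 110 mm above the table.
- brake (a joint): Brake lever angle in rad: 0 = leaning 0.5 rad from upright to the feeder's -x (operator's side), 1.0 = fully over, leaning 0.5 rad to its +x. Stays where left. Pivot along the feeder's y at x -10, y -90 mm, 44 mm above the table, on a grey block 70 (x) x 50 (y) mm with its top at 47 mm (round steel hub to 57 mm).
- brake_tip (a point): Centre of the red ball knob (26 mm diameter) at the end of the lever's 10 mm thick steel rod, 70 mm from its pivot.
- spent_core: Spent core: plain cardboard-brown tube, 36 mm outer and 25 mm inner diameter, 56 mm tall; at the start it stands on the turntable over the spindle, whose tip shows 26 mm above it. Origin: centre of its lower end, z along its axis.
- spent_core_mid (a point): Middle of the spent core (on its axis, 28 mm from either end).
- bin: Yellow open bin, fixed, 140 x 140 x 50 mm high, walls and floor 4 mm. Origin: centre of its underside, z up, x and y along its sides.
- roll_blue: Full label roll with a blue core: white paper 60 mm in diameter and 38 mm tall on a blue tube of 36 mm outer and 25 mm bore diameter and 56 mm height, whose upper 18 mm stand out above the paper as a neck. About 160 g. Stands upright on the table, neck up. Origin: centre of its underside, z up along the axis.
- roll_orange: Another roll of the same shape and size with an orange core; to be left alone. Origin: centre of its underside.
- collar: Red retaining collar: flange 54 mm in diameter and 6 mm thick below, hub 34 mm in diameter above it, 32 mm tall in all, with a 23 mm bore right through (starts flange down on the table). Origin: centre of its underside (flange face), z up. When fitted, its underside is 56 mm above the spindle foot.
- oil: Small amber bottle, 30 mm diameter, 62 mm tall, to be left alone. Origin: centre of its underside.
- slide_box: Green slide box with a white lid, 87 x 102 x 34 mm, to be left alone. Origin: centre of its underside.
- objective: Steel microscope objective with a yellow band, 30 mm diameter, 48 mm tall, standing, to be left alone. Origin: centre of its underside.
- driver: Screwdriver lying on the table, 160 mm long, to be left alone. Origin: on the table under its middle.
Mind the look-alikes: they are no part of the job. Several things have the shape of the collar; the one meant has the colours described above.

How it is judged:
By the outcome, as a careful person would: the job done as asked, in the order asked, and still so for the second after the job is handed in, with the robot touching nothing.
It also fails if it takes over 72 s, if anything falls off the work surface, if the arm or the gripper's body presses on something with over 40 N, if the wrist force passes 120 N, or if a joint passes its speed limit or range.

### The arm

A 6-joint arm with a two-finger parallel gripper is mounted at the origin on the work surface. World frame = base frame: x ahead of the robot, y to its left, z up, the work surface at z = 0. Lengths are in m, angles in rad, forces in N, time in s.
With the tool pointing down it reaches from about 0.325 to 0.775 m from the base axis. Payload 9.3 kg.
Tool frame: the origin (TCP) lies at the centre of the arm's flange, where the gripper is bolted on; the fingertips stand 173 mm ahead of it and the grasp point (between the pads) lies 155 mm ahead of it; z points along the fingers, y is the line along which they close (so a half turn about z gives the same grasp; the last joint's range is limited). The gripper opens to 85 mm and grips with 20 to 120 N. Pads are 22 mm wide; open, the fingers measure 114 mm over their backs; the gripper's body (76 mm by 85 mm) begins 54 mm behind the grasp point. The pads swing forward as they close: fully open they stand 13 mm farther back than shut.
Start: joints at [-1.395, 0.259, 0.021, 1.334, 0, 1.418], TCP at [0.178, -0.521, 0.405] pointing down, gripper open.
Joint ranges: [-3.04, 3.04], [-0.91, 1.82], [-1.04, 1.36], [-1.92, 1.95], [-1.52, 1.45], [-3.14, 3.14]. Speed limits (rad/s): [2.22, 2.22, 2.79, 3.14, 3.14, 3.14].

### API

Orientations are given as a rotation vector (axis times angle).
In Python, from rig import env gives the robot as it stands. The module is installed in compiled form; this text tells all that it offers.
- The arm moves only by the tool send_rows, never from a script. Its argument "commands" is a list of rows, each a list of 3 entries, a list of its own where there are three numbers: the shift along the tool's x, y, z in m, then the turn, a rotation vector about the tool's x, y, z in rad, then the finger opening in m, from 0 to 0.0854. In form: [[[x, y, z], [ax, ay, az], jaw], ...]. A call has 1 to 8 rows; each row is the pose to reach, as a shift and turn from the pose commanded when the call began, along the tool's axes at that moment; what a row does not reach only later rows make up. A row lasts 1/10 s, in which the tool goes at most 50 mm and 8.59 degrees, less where a joint would pass 70% of its speed; a pose out of reach is approached as far as the arm can. A call with a gripper value outside its range is refused whole. The fingers move at their own pace and stop on an object; "newtons" is the grip in N (left out, the last holds). Time passes only in rows, so rows that repeat a pose let the fingers close. It gives the time, the measured TCP pose, the force, the opening and the grip force at its end, in the units of the state.
- env.observe(): the state, without advancing time (a new reading comes with each control period).
- env.capture(name): name is "side" or "top"; returns a dict with "frame" (400x640x3 uint8, blue, green, red), "camera_matrix" (3x3 intrinsics, pixels), "position" and "rotation" of the camera in the world. Camera axes: x right, y down, z forward; pixel columns grow to the right and rows downward; lengths in m; the calibration is good to about 2 mm. A picture is of the moment at which its call begins. There is no depth.
- env.close_job(): hands the job in; it is judged then, once.
The state is a dict: "clock": time; "joint_positions": joint angles; "qvel": joint speeds; "joint_torque": joint torques, N m; "position": TCP position; "eef_rot": TCP orientation; "wrist_force": force on the tool from outside, world axes, zero at the start; "torque": the same for the moment, N m; "finger_gap": finger opening in m; "grip_force": force on a finger pad.
Only numpy, scipy, OpenCV 4.12 (cv2) and the standard library are available. Lean on these libraries where they do the work, as an engineer would, in place of code of your own. Each camera call takes 0.05 s, during which the arm holds its last target. There are 200 camera calls.

## Working session

There is one attempt and no reset: what is moved stays moved. The work goes in short steps, Python scripts to look and compute and a tool call to move; the robot and the scene stay as the last step left them, time stands still between calls to the robot, and variables do not carry over. Pictures are saved under pics/ and viewed, at most 13 in all, crops included, and the job is handed in when it is done.

Besides the shell and the picture viewer there is one more tool, called after "Call:" by a JSON object that holds its "op" and its "data", one argument or row to a line. send_rows: Moves the arm, as the interface text tells. Its arguments: {"type":"object","properties":{"commands":{"type":"array"},"newtons":{"type":"number"}},"required":["commands"]}

```bash
mkdir -p pics; cat > h.py <<'E'
import numpy as np, cv2
from rig import env
from scipy.spatial.transform import Rotation as R
def ray(c,u,v):
    K=np.array(c["camera_matrix"]);Rm=np.array(c["rotation"])
    if Rm.shape!=(3,3): Rm=R.from_rotvec(Rm).as_matrix() if Rm.size==3 else R.from_quat(Rm).as_matrix()
    return np.array(c["position"]),Rm@np.linalg.inv(K)@[u,v,1]
def at(c,u,v,z):
    p,d=ray(c,u,v); return p+d*(z-p[2])/d[2]
def proj(c,P):
    q=np.array(c["rotation"]).T@(np.array(P)-c["position"]); q=np.array(c["camera_matrix"])@q; return q[:2]/q[2]
E
python3 - <<'E'
from h import *
for n in("top","side"):
    c=env.capture(n); cv2.imwrite(f"pics/{n}0.png",c["frame"]); print(n,c["camera_matrix"],c["position"],c["rotation"])
s=env.observe(); print(s)
E
```

```text
top [[385.97993731   0.         322.49309162]
 [  0.         385.97993731 194.74445485]
 [  0.           0.           1.        ]] [0.40948948 0.08652956 1.04590091] [-2.13630007  2.18352782 -0.20174292]
side [[497.54623376   0.         311.87927251]
 [  0.         497.54623376 196.04648324]
 [  0.           0.           1.        ]] [ 0.47033342 -1.1253639   0.90697857] [-2.16285112  0.06739289 -0.04704419]
{'clock': 0.1, 'joint_positions': array([-1.39464185e+00,  2.59174706e-01,  2.08357097e-02,  1.33369990e+00,
        9.36244848e-06,  1.41819955e+00]), 'qvel': array([ 0.00022421, -0.002222  ,  0.00337895,  0.00033944, -0.00014396,
        0.00017617]), 'joint_torque': array([ 6.05126217e-03, -5.56693876e+01,  3.45071411e+01,  1.16302006e-02,
       -1.08304318e-04, -1.74776358e-05]), 'position': array([ 0.17756587, -0.52051099,  0.40410464]), 'eef_rot': array([-3.09802040e+00, -5.13875592e-01,  8.28095099e-06]), 'wrist_force': array([0.42009978, 0.72455212, 0.75112213]), 'torque': array([-0.06156724,  0.01401035,  0.01846042]), 'grip_force': 0.0, 'finger_gap': 0.08558955863912591}
```

View pics/top0.png

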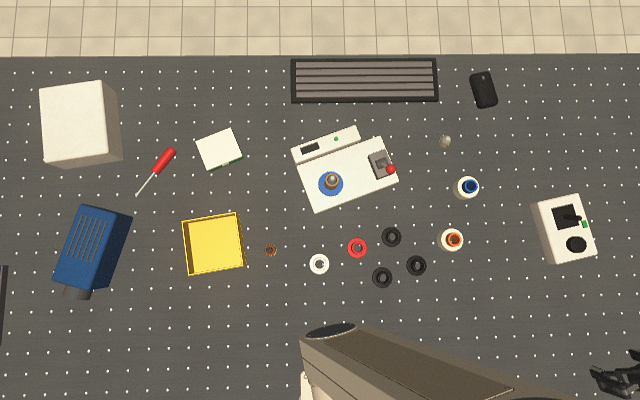

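View pics/side0.png

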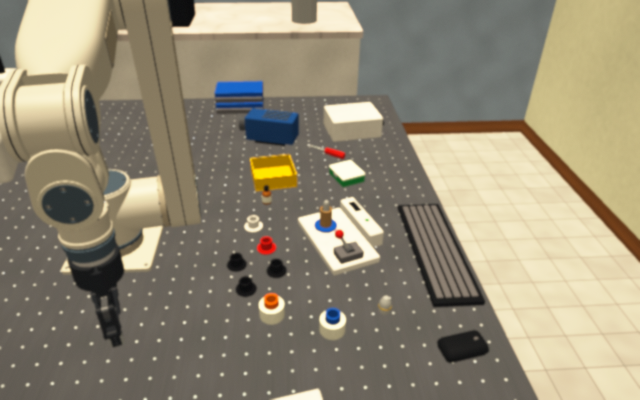

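Look-alikes (top view):
- **Collars:** white (319,264), black (391,237), (417,265) and (382,277), red (357,248). I choose red.
- **Rolls:** blue core (467,187), orange core (452,240). I choose blue.
- **Other:** the spent core is on the spindle at (331,182), the bin is at (213,244), and the red knob is at (391,169).

```bash
sed -i 's/q=np.array(c\["rotation"\]).T@/q=R.from_rotvec(c["rotation"]).as_matrix().T@/' h.py
python3 - <<'E'
from h import *
c=cv2.imread("pics/top0.png")[120:270,285:485]; cv2.imwrite("pics/tc.png",cv2.resize(c,None,fx=4,fy=4,interpolation=cv2.INTER_CUBIC))
c=cv2.imread("pics/side0.png")[190:340,220:420]; cv2.imwrite("pics/sc.png",cv2.resize(c,None,fx=4,fy=4,interpolation=cv2.INTER_CUBIC))
E
```

```text
(no output)
```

View pics/tc.png

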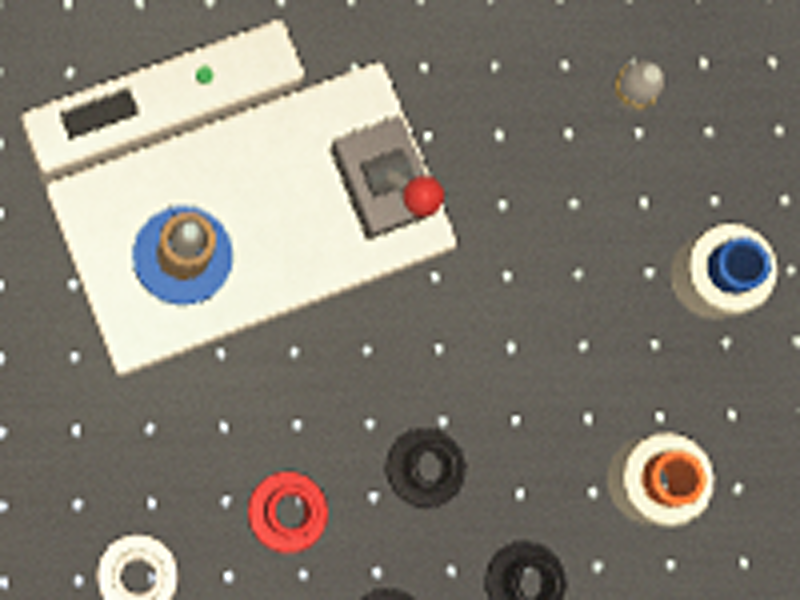

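View pics/sc.png

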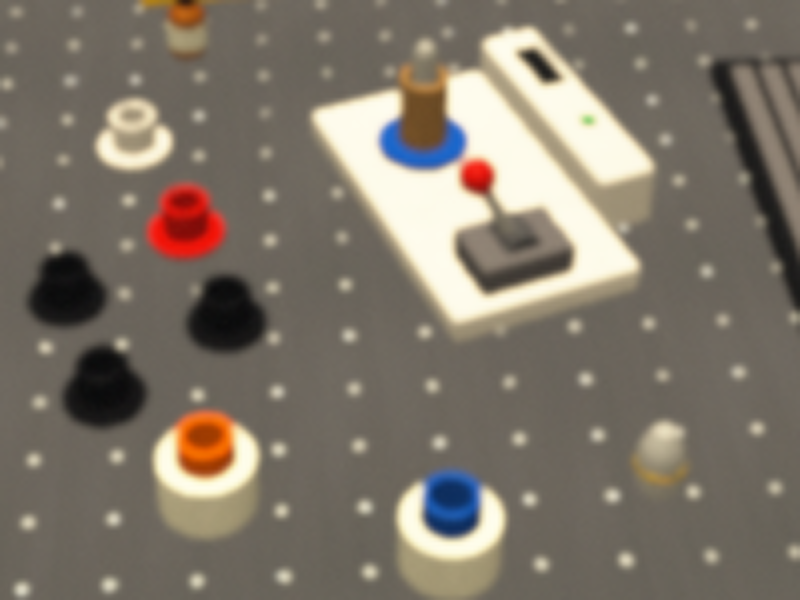

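```bash
python3 - <<'E'
import sys; from h import *
T=env.capture("top");S=env.capture("side")
tp=lambda u,v:(285+u/4-.375,120+v/4-.375); sp=lambda u,v:(220+u/4-.375,190+v/4-.375)
def P(n,cam,f,u,v,z): print(n,at(cam,*f(u,v),z).round(4))
for a in [("turntable",183,255,.028),("coretop",187,239,.084),("tip",190,235,.110),("collar flange",288,512,.006),("collar hub",291,511,.032),("bluetop",741,266,.056),("bluepaper",733,269,.038),("orangetop",676,479,.056),("knob",424,196,.105),("c_nl",120,374,.022),("c_nr",456,243,.022),("c_fr",382,64,.022),("hd_fl",22,115,.05),("hd_fr",281,20,.05)]: P(a[0],T,tp,*a[1:])
for a in [("turntable",423,141,.028),("coretop",424,75,.084),("collar flange",186,230,.006),("collar hub",186,198,.032),("bluetop",452,490,.056),("knob",478,176,.105),("bluepaper",451,518,.038)]: P("s "+a[0],S,sp,*a[1:])
for n,u,v in [("bin",181,221),("bin",236,212),("bin",244,267),("bin",190,276),]: print(n,at(T,u,v,.05).round(3))
print("oil",at(T,270,249,.06).round(3),"blackcollar",at(T,391,237,.03).round(3))
E
```

```text
turntable [0.5934 0.0255 0.028 ]
coretop [0.5935 0.026  0.084 ]
tip [0.591  0.0257 0.11  ]
collar flange [ 0.4212 -0.0414  0.006 ]
collar hub [ 0.4215 -0.0402  0.032 ]
bluetop [ 0.5742 -0.3413  0.056 ]
bluepaper [ 0.5753 -0.3435  0.038 ]
orangetop [ 0.4357 -0.2873  0.056 ]
knob [ 0.6143 -0.1222  0.105 ]
c_nl [0.5147 0.0694 0.022 ]
c_nr [ 0.5994 -0.1609  0.022 ]
c_fr [ 0.7259 -0.1162  0.022 ]
hd_fl [0.6856 0.1311 0.05  ]
hd_fr [ 0.7489 -0.0437  0.05  ]
s turntable [0.5935 0.0242 0.028 ]
s coretop [0.5933 0.0283 0.084 ]
s collar flange [ 0.4211 -0.0404  0.006 ]
s collar hub [ 0.4222 -0.037   0.032 ]
s bluetop [ 0.5769 -0.3394  0.056 ]
s knob [ 0.615  -0.1158  0.105 ]
s bluepaper [ 0.5765 -0.3439  0.038 ]
bin [0.499 0.411 0.05 ]
bin [0.519 0.272 0.05 ]
bin [0.379 0.251 0.05 ]
bin [0.36  0.385 0.05 ]
oil [0.422 0.184 0.06 ] blackcollar [ 0.447 -0.13   0.03 ]
```

The crops confirm the picks. The red collar is at top (357,248) and the blue roll at (469,186). The core is on the spindle, and the lever leans towards the operator. I'll turn the tool so its x is world Y and its y is world X.

Call:
{"op": "send_rows", "data": {
  "commands": [
    [[0.28,-0.19,0],[0,0,-1.242],0.085],
    [[0.28,-0.19,0],[0,0,-1.242],0.085],
    [[0.28,-0.19,0],[0,0,-1.242],0.085],
    [[0.28,-0.19,0],[0,0,-1.242],0.085],
    [[0.28,-0.19,0],[0,0,-1.242],0.085],
    [[0.28,-0.19,0],[0,0,-1.242],0.085],
    [[0.28,-0.19,0],[0,0,-1.242],0.085],
    [[0.28,-0.19,0],[0,0,-1.242],0.085]
  ],
  "newtons": 40
}}

```text
clock: 1.0
position: [0.383, -0.2469, 0.4048]
eef_rot: [-2.255, -2.187, -0.002]
wrist_force: [0.1, -1.0, 0.4]
finger_gap: 0.0846
grip_force: 0.0
```

Call:
{"op": "send_rows", "data": {
  "commands": [
    [[0,0,0],[0,0,0],0.085],
    [[0,0,0],[0,0,0],0.085]
  ]
}}

```text
clock: 1.2
position: [0.3812, -0.2504, 0.4046]
eef_rot: [-2.272, -2.169, 0.0]
wrist_force: [-0.2, 0.1, -0.7]
finger_gap: 0.0851
grip_force: 0.0
```

Call:
{"op": "send_rows", "data": {
  "commands": [
    [[0.286,0.199,0.1],[0,0,-0.046],0.085],
    [[0.286,0.199,0.1],[0,0,-0.046],0.085],
    [[0.286,0.199,0.1],[0,0,-0.046],0.085],
    [[0.286,0.199,0.1],[0,0,-0.046],0.085],
    [[0.286,0.199,0.1],[0,0,-0.046],0.085],
    [[0.286,0.199,0.1],[0,0,-0.046],0.085],
    [[0.286,0.199,0.1],[0,0,-0.046],0.085],
    [[0.286,0.199,0.1],[0,0,-0.046],0.085]
  ]
}}

```text
clock: 2.0
position: [0.5939, 0.0291, 0.3024]
eef_rot: [-2.219, -2.221, 0.001]
wrist_force: [-0.9, 0.2, -0.4]
finger_gap: 0.085
grip_force: 0.0
```

Call:
{"op": "send_rows", "data": {
  "commands": [
    [[0,0,0],[0,0,0],0.085],
    [[0,0,0],[0,0,0],0.085],
    [[0,0,0],[0,0,0],0.085]
  ]
}}

```text
clock: 2.3
position: [0.5916, 0.0255, 0.3053]
eef_rot: [2.22, 2.222, 0.0]
wrist_force: [0.7, 0.4, 1.3]
finger_gap: 0.0848
grip_force: 0.0
```

Call:
{"op": "send_rows", "data": {
  "commands": [
    [[0,0.001,0.04],[0,0,0],0.085],
    [[0,0.001,0.075],[0,0,0],0.085],
    [[0,0.001,0.075],[0,0,0],0.085],
    [[0,0.001,0.075],[0,0,0],0.02],
    [[0,0.001,0.075],[0,0,0],0.02],
    [[0,0.001,0.075],[0,0,0],0.02],
    [[0,0.001,0.075],[0,0,0],0.02],
    [[0,0.001,0.075],[0,0,0],0.02]
  ]
}}

```text
clock: 3.1
position: [0.5934, 0.027, 0.2317]
eef_rot: [2.215, 2.224, 0.003]
wrist_force: [-1.7, -0.7, 8.4]
finger_gap: 0.036
grip_force: 39.2
```

```bash
python3 - <<'E'
from h import *
for i in range(2):
    s=env.observe(); print(s["clock"],s["position"],s["finger_gap"],s["grip_force"],s["wrist_force"])
c=env.capture("side"); cv2.imwrite("pics/s1.png",cv2.resize(c["frame"][100:300,200:440],None,fx=3,fy=3,interpolation=cv2.INTER_CUBIC))
s=env.observe(); print(s["clock"],s["position"],s["finger_gap"],s["grip_force"],s["wrist_force"])
E
```

```text
3.1 [0.59342706 0.02697858 0.23173957] 0.03603698209675158 39.20108905993402 [-1.66861429 -0.72578009  8.36304938]
3.1 [0.59342706 0.02697858 0.23173957] 0.03603698209675158 39.20108905993402 [-1.66861429 -0.72578009  8.36304938]
3.15 [0.59343606 0.02701471 0.23174729] 0.035133711297240654 39.19922505039722 [-1.71498379 -1.76134217  7.58462494]
```

View pics/s1.png

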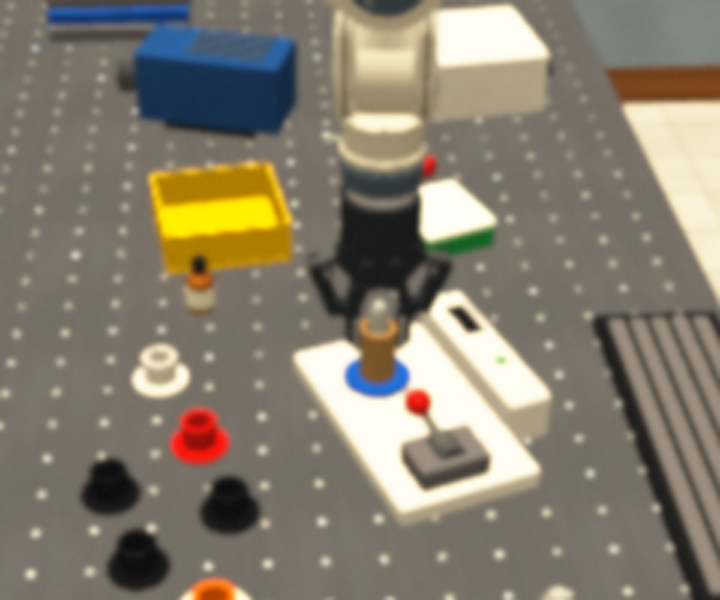

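The core is held: the gap is 36 mm at 39 N, and the side crop shows the pads on its top at (378,330). Next I'll lift it and carry it to the bin.

Call:
{"op": "send_rows", "data": {
  "commands": [
    [[0,0,-0.03],[0,0,0],0.02],
    [[0,0,-0.07],[0,0,0],0.02],
    [[0,0,-0.11],[0,0,0],0.02],
    [[0,0,-0.11],[0,0,0],0.02],
    [[0.05,-0.025,-0.11],[0,0,0],0.02],
    [[0.1,-0.05,-0.11],[0,0,0],0.02],
    [[0.14,-0.07,-0.11],[0,0,0],0.02],
    [[0.18,-0.09,-0.11],[0,0,0],0.02]
  ]
}}

```text
clock: 3.95
position: [0.5017, 0.207, 0.34]
eef_rot: [2.217, 2.225, 0.001]
wrist_force: [0.6, 0.4, -0.7]
finger_gap: 0.0355
grip_force: 40.1
```

Call:
{"op": "send_rows", "data": {
  "commands": [
    [[0.04,-0.02,0],[0,0,0],0.02],
    [[0.08,-0.04,0],[0,0,0],0.02],
    [[0.124,-0.063,0],[0,0,0],0.02],
    [[0.124,-0.063,0],[0,0,0],0.02],
    [[0.124,-0.063,0],[0,0,0],0.02],
    [[0.124,-0.063,0.04],[0,0,0],0.02],
    [[0.124,-0.063,0.08],[0,0,0],0.02],
    [[0.124,-0.063,0.12],[0,0,0],0.02]
  ]
}}

```text
clock: 4.75
position: [0.4401, 0.3281, 0.2188]
eef_rot: [2.218, 2.223, 0.002]
wrist_force: [0.8, -0.3, -1.1]
finger_gap: 0.0355
grip_force: 40.1
```

Call:
{"op": "send_rows", "data": {
  "commands": [
    [[0,0,0],[0,0,0],0.02],
    [[0,0,0],[0,0,0],0.02]
  ]
}}

```text
clock: 4.95
position: [0.4402, 0.3286, 0.2203]
eef_rot: [-2.219, -2.224, 0.001]
wrist_force: [0.0, 0.1, 0.8]
finger_gap: 0.0353
grip_force: 40.2
```

Call:
{"op": "send_rows", "data": {
  "commands": [
    [[0,0,0.01],[0,0,0],0.02],
    [[0,0,0.01],[0,0,0],0.02],
    [[0,0,0.01],[0,0,0],0.075],
    [[0,0,0.01],[0,0,0],0.075],
    [[0,0,0.01],[0,0,0],0.075],
    [[0,0,0.01],[0,0,0],0.075],
    [[0,0,-0.04],[0,0,0],0.085],
    [[0,0,-0.08],[0,0,0],0.085]
  ]
}}

```text
clock: 5.75
position: [0.4392, 0.3293, 0.3009]
eef_rot: [-2.217, -2.226, 0.002]
wrist_force: [1.1, 0.8, 0.2]
finger_gap: 0.0851
grip_force: 0.0
```

Call:
{"op": "send_rows", "data": {
  "commands": [
    [[0,0,-0.02],[0,0,0],0.085],
    [[-0.05,0.01,-0.02],[0,0,0],0.085],
    [[-0.1,0.02,-0.02],[0,0,0],0.085],
    [[-0.14,0.03,-0.02],[0,0,0],0.085],
    [[-0.19,0.04,-0.02],[0,0,0],0.085],
    [[-0.24,0.05,-0.02],[0,0,0],0.085],
    [[-0.28,0.06,-0.02],[0,0,0],0.085],
    [[-0.33,0.07,-0.02],[0,0,0],0.085]
  ]
}}

```text
clock: 6.55
position: [0.5106, -0.001, 0.32]
eef_rot: [2.216, 2.226, 0.001]
wrist_force: [0.5, 0.1, -0.3]
finger_gap: 0.0849
grip_force: 0.0
```

Call:
{"op": "send_rows", "data": {
  "commands": [
    [[-0.34,0.065,0],[0,0,0],0.085],
    [[-0.34,0.065,0],[0,0,0],0.085],
    [[-0.34,0.065,0],[0,0,0],0.085],
    [[-0.34,0.065,0],[0,0,0],0.085],
    [[-0.34,0.065,0],[0,0,0],0.085],
    [[-0.34,0.065,0],[0,0,0],0.085],
    [[-0.34,0.065,0],[0,0,0],0.085],
    [[-0.34,0.065,0],[0,0,0],0.085]
  ]
}}

```text
clock: 7.35
position: [0.577, -0.3445, 0.3183]
eef_rot: [2.222, 2.221, -0.001]
wrist_force: [-0.4, 0.4, -0.4]
finger_gap: 0.085
grip_force: 0.0
```

Call:
{"op": "send_rows", "data": {
  "commands": [
    [[0,0,0],[0,0,0],0.085],
    [[0,0,0],[0,0,0],0.085]
  ]
}}

```text
clock: 7.55
position: [0.5768, -0.3384, 0.3196]
eef_rot: [-2.216, -2.226, -0.0]
wrist_force: [-0.2, 0.5, -0.4]
finger_gap: 0.0854
grip_force: 0.0
```

```bash
python3 - <<'E'
from h import *
a=env.capture("side"); b=env.capture("top")
cr=lambda c,y,x:cv2.resize(c["frame"][y:y+100,x:x+130],None,fx=3,fy=3,interpolation=cv2.INTER_CUBIC)
cr2=lambda y,x:cr(b,y,x)
im=np.vstack([np.hstack([cr(a,140,230),cr2(200,170)]),np.hstack([cr(a,250,260),cr2(130,400)])])
cv2.imwrite("pics/m1.png",im)
s=env.observe();print(s["position"],s["eef_rot"])
E
```

```text
[ 0.57693573 -0.3377736   0.32009742] [2.21535917e+00 2.22740542e+00 1.70350665e-04]
```

View pics/m1.png

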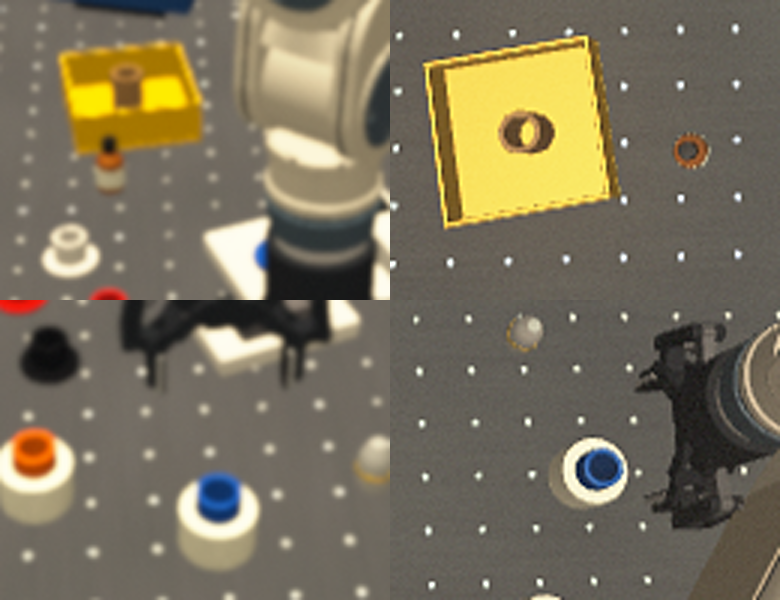

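The core stands in the bin at (130,85) in the crop. The blue roll sits below the gripper at (218,500). I'll descend to grip its neck.

Call:
{"op": "send_rows", "data": {
  "commands": [
    [[-0.004,-0.001,0.04],[0,0,0],0.085],
    [[-0.004,-0.001,0.08],[0,0,0],0.085],
    [[-0.004,-0.001,0.108],[0,0,0],0.085],
    [[-0.004,-0.001,0.108],[0,0,0],0.085],
    [[-0.004,-0.001,0.108],[0,0,0],0.02],
    [[-0.004,-0.001,0.108],[0,0,0],0.02],
    [[-0.004,-0.001,0.108],[0,0,0],0.02],
    [[-0.004,-0.001,0.108],[0,0,0],0.02]
  ],
  "newtons": 50
}}

```text
clock: 8.45
position: [0.5762, -0.3432, 0.2139]
eef_rot: [2.215, 2.224, 0.0]
wrist_force: [-1.2, 1.3, 4.8]
finger_gap: 0.034
grip_force: 49.2
```

Call:
{"op": "send_rows", "data": {
  "commands": [
    [[0,0,0],[0,0,0],0.02],
    [[0,0,0],[0,0,0],0.02]
  ]
}}

```text
clock: 8.65
position: [0.5762, -0.3433, 0.2139]
eef_rot: [2.215, 2.224, 0.001]
wrist_force: [-1.5, 1.5, 8.2]
finger_gap: 0.0339
grip_force: 49.3
```

```bash
python3 - <<'E'
from h import *
a=env.capture("side"); b=env.capture("top")
cr=lambda c,y,x:cv2.resize(c["frame"][y:y+100,x:x+100],None,fx=4,fy=4,interpolation=cv2.INTER_CUBIC)
cv2.imwrite("pics/m2.png",np.hstack([cr(a,250,280),cr(b,140,420)]))
s=env.observe();print(s["position"],s["eef_rot"])
E
```

```text
[ 0.57617296 -0.34329946  0.213891  ] [2.21499530e+00 2.22354853e+00 7.34491417e-04]
```

View pics/m2.png

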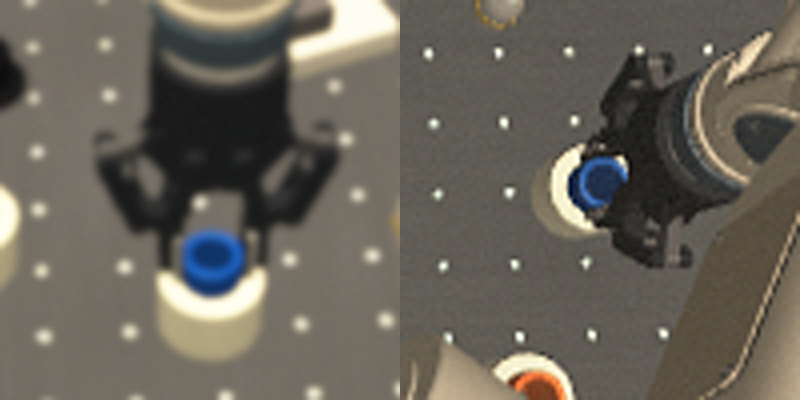

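```bash
python3 - <<'E'
from h import *
a=env.capture("side");b=env.capture("top")
s=env.observe();print(s["position"],s["finger_gap"],s["joint_positions"])
f=lambda P:((proj(a,P)-[280,250]+.375)*4).round(0)
g=lambda P:((proj(b,P)-[420,140]+.375)*4).round(0)
for y in(-.330,-.343,-.354): print(y,[f([x,y,z]) for x in(.557,.594) for z in(.04,.056)])
print("neck top axis",f([.5755,-.342,.056]),g([.5755,-.342,.056]), "tcp pt",f([.5762,-.3433,.056]),g([.5762,-.3433,.056]))
E
```

```text
[ 0.57616059 -0.34327027  0.21386922] 0.034049006116743066 [-6.62310755e-01  5.60988351e-01  3.99499587e-03  1.01080753e+00
  8.90615842e-05  9.04586699e-01]
-0.33 [array([175., 259.]), array([176., 239.]), array([239., 256.]), array([240., 236.])]
-0.343 [array([177., 276.]), array([178., 256.]), array([241., 273.]), array([243., 253.])]
-0.354 [array([179., 291.]), array([179., 271.]), array([244., 288.]), array([245., 268.])]
neck top axis [210. 254.] [202. 184.] tcp pt [211. 255.] [204. 183.]
```

Call:
{"op": "send_rows", "data": {
  "commands": [
    [[0,0,-0.03],[0,0,0],0.02],
    [[0,0,-0.06],[0,0,0],0.02],
    [[0,0,-0.1],[0,0,0],0.02],
    [[0,0,-0.135],[0,0,0],0.02],
    [[0.03,0,-0.135],[0,0,0],0.02],
    [[0.07,0,-0.135],[0,0,0],0.02],
    [[0.11,0.01,-0.135],[0,0,0],0.02],
    [[0.15,0.01,-0.135],[0,0,0],0.02]
  ]
}}

```text
clock: 9.65
position: [0.5855, -0.1918, 0.3473]
eef_rot: [2.217, 2.224, 0.001]
wrist_force: [0.6, 0.2, -1.9]
finger_gap: 0.0333
grip_force: 50.5
```

Call:
{"op": "send_rows", "data": {
  "commands": [
    [[0.04,0,0],[0,0,0],0.02],
    [[0.08,0,0],[0,0,0],0.02],
    [[0.12,0.005,0],[0,0,0],0.02],
    [[0.16,0.007,0],[0,0,0],0.02],
    [[0.19,0.007,0],[0,0,0],0.02],
    [[0.21,0.007,0],[0,0,0],0.02],
    [[0.218,0.007,0],[0,0,0],0.02],
    [[0.218,0.007,0],[0,0,0],0.02]
  ]
}}

```text
clock: 10.45
position: [0.5913, 0.0256, 0.3471]
eef_rot: [2.215, 2.227, 0.001]
wrist_force: [0.7, -0.0, -2.1]
finger_gap: 0.034
grip_force: 50.5
```

Call:
{"op": "send_rows", "data": {
  "commands": [
    [[0,0,0],[0,0,0],0.02],
    [[0,0,0],[0,0,0],0.02],
    [[0,0,0],[0,0,0],0.02]
  ]
}}

```text
clock: 10.75
position: [0.5915, 0.0239, 0.3467]
eef_rot: [2.219, 2.224, -0.0]
wrist_force: [-0.1, -0.3, -2.0]
finger_gap: 0.034
grip_force: 50.5
```

```bash
python3 - <<'E'
from h import *
a=env.capture("side"); b=env.capture("top")
cr=lambda c,y,x:cv2.resize(c["frame"][y:y+100,x:x+100],None,fx=4,fy=4,interpolation=cv2.INTER_CUBIC)
cv2.imwrite("pics/m3.png",np.hstack([cr(a,165,270),cr(b,130,280)]))
s=env.observe();print(s["position"],s["eef_rot"],s["finger_gap"],s["wrist_force"])
E
```

```text
[0.59150312 0.02417641 0.34665677] [ 2.21818011e+00  2.22469171e+00 -1.10164968e-04] 0.03421772725937054 [ 0.37116943 -0.59616507 -0.79081191]
```

View pics/m3.png

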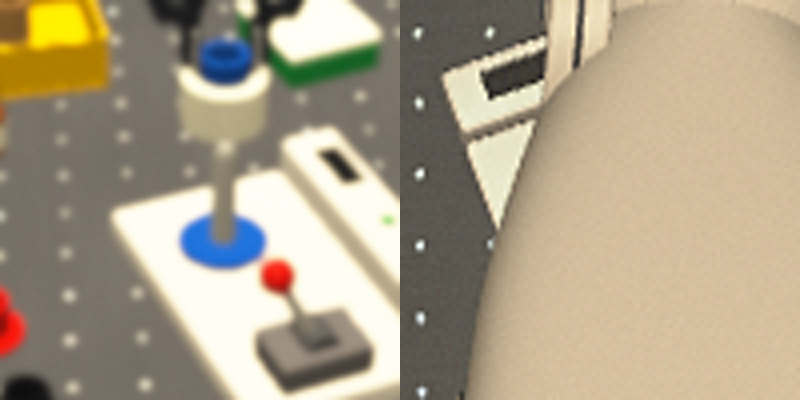

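```bash
python3 - <<'E'
from h import *
a=env.capture("side")
f=lambda u,v,z:at(a,270+u/4-.375,165+v/4-.375,z).round(4)
print("neck",f(225,54,.189),"tt",f(223,241,.028),"paper bottom",[((proj(a,[.5925,.0255+y,.133])-[270,165]+.375)*4).round(0) for y in(-.03,.0)])
print("tip pred",((proj(a,[.5933,.026,.110])-[270,165]+.375)*4).round(0))
E
```

```text
neck [0.591  0.0232 0.189 ] tt [0.5935 0.0242 0.028 ] paper bottom [array([229., 145.]), array([225., 120.])]
tip pred [225. 147.]
```

The roll hangs over the spindle within about 2 mm: paper bottom (224,125), spindle tip (224,147). I'll correct that and lower it.

Call:
{"op": "send_rows", "data": {
  "commands": [
    [[0.0015,0.002,0],[0,0,0],0.02],
    [[0.0015,0.002,0.012],[0,0,0],0.02],
    [[0.0015,0.002,0.024],[0,0,0],0.02],
    [[0.0015,0.002,0.036],[0,0,0],0.02],
    [[0.0015,0.002,0.036],[0,0,0],0.02]
  ]
}}

```text
clock: 11.4
position: [0.5929, 0.0266, 0.308]
eef_rot: [-2.215, -2.224, 0.004]
wrist_force: [-1.1, -0.1, -1.8]
finger_gap: 0.0336
grip_force: 50.4
```

Call:
{"op": "send_rows", "data": {
  "commands": [
    [[0,0,0.015],[0,0,0],0.02],
    [[0,0,0.03],[0,0,0],0.02],
    [[0,0,0.03],[0,0,0],0.02]
  ]
}}

```text
clock: 11.7
position: [0.5929, 0.0265, 0.2789]
eef_rot: [-2.215, -2.224, 0.003]
wrist_force: [-0.3, 1.3, -1.8]
finger_gap: 0.0337
grip_force: 50.4
```

Call:
{"op": "send_rows", "data": {
  "commands": [
    [[0,0,0.015],[0,0,0],0.02],
    [[0,0,0.03],[0,0,0],0.02],
    [[0,0,0.034],[0,0,0],0.02],
    [[0,0,0.036],[0,0,0],0.02],
    [[0,0,0.038],[0,0,0],0.02],
    [[0,0,0.038],[0,0,0],0.02]
  ]
}}

```text
clock: 12.3
position: [0.5936, 0.0265, 0.2432]
eef_rot: [2.217, 2.226, 0.001]
wrist_force: [0.9, 0.3, -1.4]
finger_gap: 0.0341
grip_force: 50.4
```

Call:
{"op": "send_rows", "data": {
  "commands": [
    [[0,0,0.001],[0,0,0],0.02],
    [[0,0,0.002],[0,0,0],0.02],
    [[0,0,0.0025],[0,0,0],0.02],
    [[0,0,0.0025],[0,0,0],0.02]
  ]
}}

```text
clock: 12.7
position: [0.5934, 0.0265, 0.2418]
eef_rot: [2.216, 2.225, 0.002]
wrist_force: [-3.2, 1.1, 9.9]
finger_gap: 0.0341
grip_force: 51.6
```

Seated, with 10 N of contact at the expected height. I'll release it and go to the collar.

Call:
{"op": "send_rows", "data": {
  "commands": [
    [[0,0,0],[0,0,0],0.085],
    [[0,0,0],[0,0,0],0.085],
    [[0,0,0],[0,0,0],0.085],
    [[0,0,0],[0,0,0],0.085],
    [[0,0,-0.03],[0,0,0],0.085],
    [[0,0,-0.06],[0,0,0],0.085],
    [[0,0,-0.08],[0,0,0],0.085],
    [[0,0,-0.08],[0,0,0],0.085]
  ]
}}

```text
clock: 13.5
position: [0.594, 0.0264, 0.3231]
eef_rot: [2.214, 2.223, 0.005]
wrist_force: [1.0, -0.4, -0.7]
finger_gap: 0.0852
grip_force: 0.0
```

Call:
{"op": "send_rows", "data": {
  "commands": [
    [[-0.02,-0.04,0],[0,0,0],0.085],
    [[-0.035,-0.08,0],[0,0,0],0.085],
    [[-0.05,-0.12,0],[0,0,0],0.085],
    [[-0.066,-0.16,0.03],[0,0,0],0.085],
    [[-0.066,-0.172,0.06],[0,0,0],0.085],
    [[-0.066,-0.172,0.06],[0,0,0],0.085],
    [[-0.066,-0.172,0.06],[0,0,0],0.085],
    [[-0.066,-0.172,0.06],[0,0,0],0.085]
  ]
}}

```text
clock: 14.3
position: [0.4233, -0.0404, 0.2613]
eef_rot: [2.215, 2.225, 0.002]
wrist_force: [0.5, 0.7, 0.9]
finger_gap: 0.0853
grip_force: 0.0
```

```bash
python3 - <<'E'
from h import *
a=env.capture("side"); b=env.capture("top")
cr=lambda c,y,x:cv2.resize(c["frame"][y:y+100,x:x+100],None,fx=4,fy=4,interpolation=cv2.INTER_CUBIC)
cv2.imwrite("pics/m4.png",np.hstack([cr(a,175,245),cr(b,140,300)]))
s=env.observe();print(s["position"],s["eef_rot"],s["finger_gap"],s["wrist_force"])
E
```

```text
[ 0.4230807  -0.04022708  0.26111503] [2.21500534e+00 2.22551719e+00 1.47291293e-03] 0.08495051870416023 [-0.09602642 -0.00221262  0.16013346]
```

View pics/m4.png

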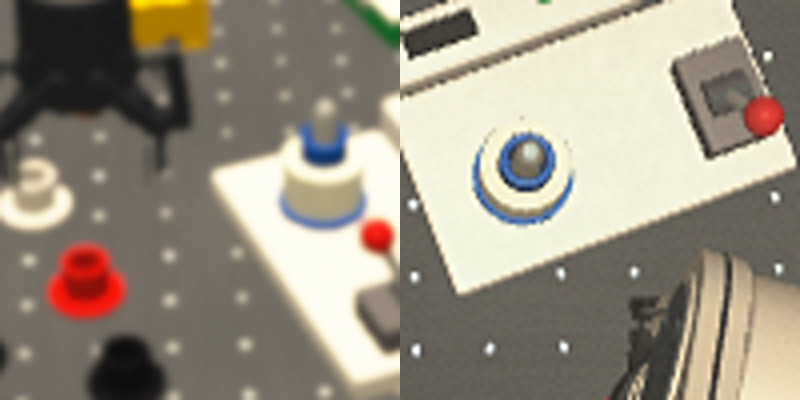

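The roll is seated flat on the turntable: side (322,185), with the spindle tip showing at (323,110). Now the collar.

Call:
{"op": "send_rows", "data": {
  "commands": [
    [[0,-0.0015,0.03],[0,0,0],0.085],
    [[0,-0.0015,0.06],[0,0,0],0.085],
    [[0,-0.0015,0.078],[0,0,0],0.085],
    [[0,-0.0015,0.078],[0,0,0],0.085],
    [[0,-0.0015,0.078],[0,0,0],0.02],
    [[0,-0.0015,0.078],[0,0,0],0.02],
    [[0,-0.0015,0.078],[0,0,0],0.02],
    [[0,-0.0015,0.078],[0,0,0],0.02]
  ],
  "newtons": 40
}}

```text
clock: 15.2
position: [0.4206, -0.0403, 0.1832]
eef_rot: [2.216, 2.225, 0.001]
wrist_force: [-2.5, 0.4, 11.9]
finger_gap: 0.0328
grip_force: 38.6
```

Call:
{"op": "send_rows", "data": {
  "commands": [
    [[0,0,0],[0,0,0],0.02],
    [[0,0,0],[0,0,0],0.02]
  ]
}}

```text
clock: 15.4
position: [0.4205, -0.0403, 0.1833]
eef_rot: [2.216, 2.224, 0.002]
wrist_force: [-1.9, 0.2, 8.8]
finger_gap: 0.0324
grip_force: 38.9
```

Call:
{"op": "send_rows", "data": {
  "commands": [
    [[0,0,-0.04],[0,0,0],0.02],
    [[0,0,-0.08],[0,0,0],0.02],
    [[0,0,-0.125],[0,0,0],0.02],
    [[0,0,-0.13],[0,0,0],0.02],
    [[0.016,0.04,-0.13],[0,0,0],0.02],
    [[0.032,0.08,-0.13],[0,0,0],0.02],
    [[0.048,0.12,-0.13],[0,0,0],0.02],
    [[0.06,0.15,-0.13],[0,0,0],0.02]
  ]
}}

```text
clock: 16.2
position: [0.5718, 0.0213, 0.3117]
eef_rot: [2.216, 2.226, 0.001]
wrist_force: [-0.1, -0.5, -0.9]
finger_gap: 0.0326
grip_force: 40.4
```

Call:
{"op": "send_rows", "data": {
  "commands": [
    [[0.006,0.022,0],[0,0,0],0.02],
    [[0.006,0.022,0],[0,0,0],0.02],
    [[0.006,0.022,0],[0,0,0],0.02],
    [[0.006,0.022,0],[0,0,0],0.02]
  ]
}}

```text
clock: 16.6
position: [0.5912, 0.0262, 0.312]
eef_rot: [-2.217, -2.225, 0.001]
wrist_force: [0.8, 0.2, -0.3]
finger_gap: 0.0324
grip_force: 40.4
```

```bash
python3 - <<'E'
from h import *
a=env.capture("side")
s=env.observe();print(s["position"],s["eef_rot"],s["finger_gap"],s["wrist_force"])
cv2.imwrite("pics/m5.png",cv2.resize(a["frame"][165:245,285:365],None,fx=7,fy=7,interpolation=cv2.INTER_CUBIC))
b=s["position"][2]-.183
f=lambda P:((proj(a,P)-[285,165]+.43)*7).round(0)
for n,P in dict(top=[.5933,.026,b+.032],fl=[.5933,.026,b+.003],tip=[.5933,.026,.110],neck=[.5933,.026,.084]).items(): print(n,f(P))
E
```

```text
[0.59114339 0.02617511 0.31225454] [-2.21729695e+00 -2.22527319e+00  4.42395090e-04] 0.03229725228246813 [-0.01975669  0.3979675  -0.00691509]
top [293. 151.]
fl [291. 212.]
tip [289. 257.]
neck [288. 310.]
```

View pics/m5.png

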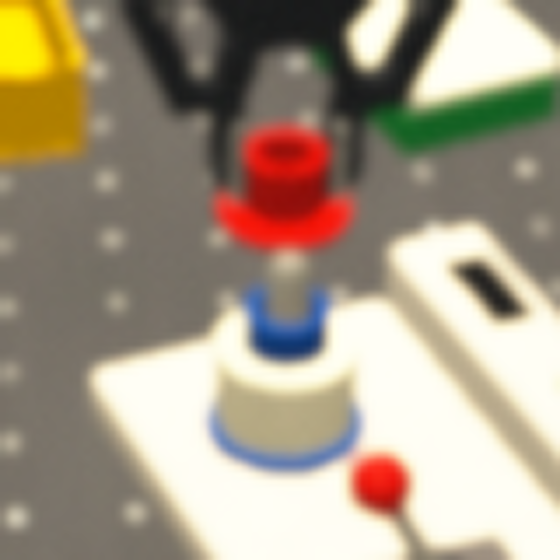

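The collar top is at (287,149) and the spindle tip at (289,257), so the collar is about 2 mm short in X. I'll correct that and lower it.

Call:
{"op": "send_rows", "data": {
  "commands": [
    [[-0.0005,0.002,0],[0,0,0],0.02],
    [[-0.0005,0.002,0.01],[0,0,0],0.02],
    [[-0.0005,0.002,0.02],[0,0,0],0.02],
    [[-0.0005,0.002,0.025],[0,0,0],0.02],
    [[-0.0005,0.002,0.03],[0,0,0],0.02],
    [[-0.0005,0.002,0.03],[0,0,0],0.02]
  ]
}}

```text
clock: 17.25
position: [0.5938, 0.0259, 0.2812]
eef_rot: [-2.216, -2.225, 0.002]
wrist_force: [-0.6, -0.4, -0.1]
finger_gap: 0.0325
grip_force: 40.4
```

Call:
{"op": "send_rows", "data": {
  "commands": [
    [[0,0,0.006],[0,0,0],0.02],
    [[0,0,0.011],[0,0,0],0.02],
    [[0,0,0.011],[0,0,0],0.02]
  ]
}}

```text
clock: 17.55
position: [0.5938, 0.026, 0.2704]
eef_rot: [-2.216, -2.225, 0.001]
wrist_force: [0.3, -0.1, -1.2]
finger_gap: 0.0329
grip_force: 40.4
```

Call:
{"op": "send_rows", "data": {
  "commands": [
    [[0,0,0.002],[0,0,0],0.02],
    [[0,0,0.003],[0,0,0],0.02],
    [[0,0,0.004],[0,0,0],0.02],
    [[0,0,0.004],[0,0,0],0.02]
  ]
}}

```text
clock: 17.95
position: [0.594, 0.026, 0.2674]
eef_rot: [2.217, 2.226, 0.0]
wrist_force: [-0.4, -0.2, 0.3]
finger_gap: 0.0328
grip_force: 40.5
```

Call:
{"op": "send_rows", "data": {
  "commands": [
    [[0,0,0.001],[0,0,0],0.02],
    [[0,0,0.0015],[0,0,0],0.02],
    [[0,0,0.0015],[0,0,0],0.02]
  ]
}}

```text
clock: 18.25
position: [0.5938, 0.026, 0.2673]
eef_rot: [2.216, 2.225, 0.002]
wrist_force: [-4.7, 0.2, 13.9]
finger_gap: 0.0328
grip_force: 41.7
```

The collar is seated, with 14 N of contact at the expected height. I'll release it, rise, and line up behind the brake knob with the fingers shut.

Call:
{"op": "send_rows", "data": {
  "commands": [
    [[0,0,-0.001],[0,0,0],0.085],
    [[0,0,-0.001],[0,0,0],0.085],
    [[0,0,-0.001],[0,0,0],0.085],
    [[0,0,-0.001],[0,0,0],0.085],
    [[0,0,-0.03],[0,0,0],0.085],
    [[0,0,-0.07],[0,0,0],0.085],
    [[0,0,-0.09],[0,0,0],0.085],
    [[0,0,-0.09],[0,0,0],0.085]
  ]
}}

```text
clock: 19.05
position: [0.5944, 0.0259, 0.3588]
eef_rot: [2.214, 2.223, 0.005]
wrist_force: [0.0, -0.7, -0.4]
finger_gap: 0.0849
grip_force: 0.0
```

Call:
{"op": "send_rows", "data": {
  "commands": [
    [[-0.04,-0.01,0],[0,0,-0.1],0],
    [[-0.08,-0.02,0],[0,0,-0.2],0],
    [[-0.12,-0.02,0],[0,0,-0.3],0],
    [[-0.161,-0.02,0],[0,0,-0.349],0],
    [[-0.161,-0.02,0],[0,0,-0.349],0],
    [[-0.161,-0.02,0],[0,0,-0.349],0],
    [[-0.161,-0.02,0],[0,0,-0.349],0],
    [[-0.161,-0.02,0],[0,0,-0.349],0]
  ]
}}

```text
clock: 19.85
position: [0.5746, -0.134, 0.3554]
eef_rot: [-1.795, -2.577, 0.0]
wrist_force: [0.1, 0.4, -0.4]
finger_gap: 0.0
grip_force: 0.0
```

```bash
python3 - <<'E'
from h import *
a=env.capture("side")
s=env.observe();print(s["position"],s["eef_rot"],s["finger_gap"],s["wrist_force"])
cv2.imwrite("pics/m6.png",cv2.resize(a["frame"][165:265,285:385],None,fx=6,fy=6,interpolation=cv2.INTER_CUBIC))
f=lambda P:((proj(a,P)-[285,165]+.42)*6).round(0)
for n,P in dict(top=[.5933,.026,.116],fl=[.5933,.026,.084],knob=[.613,-.121,.105]).items(): print(n,f(P))
E
```

```text
[ 0.57463086 -0.13402878  0.35555101] [-1.79512089e+00 -2.57785183e+00 -6.42844308e-05] -5.841239673474218e-06 [-0.08269597  0.30984978 -0.15916719]
top [248. 210.]
fl [247. 266.]
knob [324. 422.]
```

View pics/m6.png

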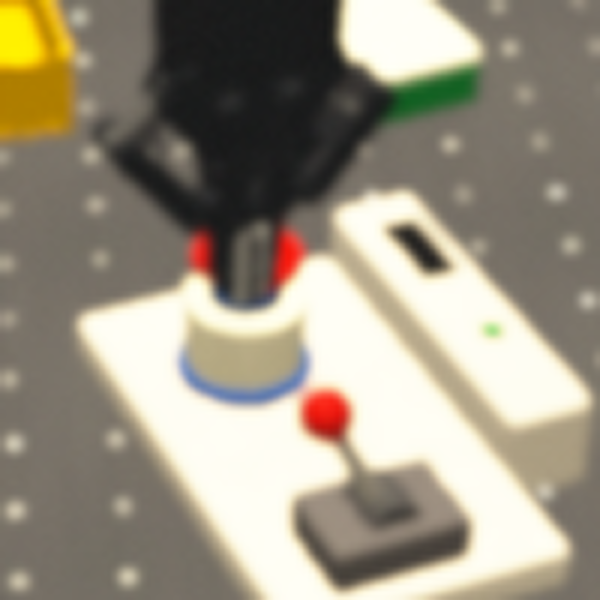

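The collar's flange sits on the neck (245,262). The knob is at (326,413), with the fingers behind it and above. I'll descend and push along tool +y.

Call:
{"op": "send_rows", "data": {
  "commands": [
    [[0,0,0.04],[0,0,0],0],
    [[0,0,0.08],[0,0,0],0],
    [[0,0,0.093],[0,0,0],0],
    [[0,0,0.093],[0,0,0],0],
    [[0,0.01,0.093],[0,0,0],0],
    [[0,0.02,0.093],[0,0,0],0],
    [[0,0.03,0.093],[0,0,0],0],
    [[0,0.04,0.093],[0,0,0],0]
  ]
}}

```text
clock: 20.7
position: [0.6133, -0.1209, 0.2636]
eef_rot: [1.796, 2.576, 0.001]
wrist_force: [-1.6, 0.4, 1.0]
finger_gap: 0.0
grip_force: 0.7
```

Call:
{"op": "send_rows", "data": {
  "commands": [
    [[0,0.01,0],[0,0,0],0],
    [[0,0.02,0],[0,0,0],0],
    [[0,0.03,0],[0,0,0],0],
    [[0,0.03,0],[0,0,0],0]
  ]
}}

```text
clock: 21.1
position: [0.6414, -0.1104, 0.2623]
eef_rot: [1.796, 2.578, 0.001]
wrist_force: [-0.0, 1.1, -0.1]
finger_gap: -0.0002
grip_force: 0.0
```

Call:
{"op": "send_rows", "data": {
  "commands": [
    [[0,0.003,0],[0,0,0],0],
    [[0,0.006,0],[0,0,0],0],
    [[0,0.009,0],[0,0,0],0],
    [[0,0.012,0],[0,0,0],0]
  ]
}}

```text
clock: 21.5
position: [0.6506, -0.1071, 0.2624]
eef_rot: [-1.796, -2.574, 0.005]
wrist_force: [-16.2, -7.3, 5.8]
finger_gap: 0.0001
grip_force: 9.1
```

Call:
{"op": "send_rows", "data": {
  "commands": [
    [[0,0.0015,0],[0,0,0],0],
    [[0,0.0015,0],[0,0,0],0]
  ]
}}

```text
clock: 21.7
position: [0.651, -0.107, 0.2624]
eef_rot: [-1.796, -2.572, 0.008]
wrist_force: [-15.9, -6.6, 5.6]
finger_gap: -0.0002
grip_force: 8.5
```

Call:
{"op": "send_rows", "data": {
  "commands": [
    [[0,0.002,0],[0,0,0],0],
    [[0,0.003,0],[0,0,0],0]
  ]
}}

```text
clock: 21.9
position: [0.6522, -0.1065, 0.2623]
eef_rot: [-1.796, -2.569, 0.014]
wrist_force: [-29.8, -10.7, 11.9]
finger_gap: -0.0001
grip_force: 16.4
```

The force is now rising against the end stop. I'll back off, rise and check.

Call:
{"op": "send_rows", "data": {
  "commands": [
    [[0,-0.015,0],[0,0,0],0],
    [[0,-0.03,0],[0,0,0],0],
    [[0,-0.04,-0.03],[0,0,0],0],
    [[0,-0.08,-0.05],[0,0,0],0],
    [[0,-0.12,-0.07],[0,0,0],0],
    [[0,-0.16,-0.09],[0,0,0],0],
    [[0,-0.19,-0.1],[0,0,0],0],
    [[0,-0.19,-0.1],[0,0,0],0]
  ]
}}

```text
clock: 22.7
position: [0.4751, -0.1716, 0.3651]
eef_rot: [1.798, 2.572, 0.0]
wrist_force: [1.0, -0.4, -0.4]
finger_gap: 0.0002
grip_force: 0.0
```

```bash
python3 - <<'E'
from h import *
a=env.capture("side");b=env.capture("top")
s=env.observe();print(s["position"],s["wrist_force"])
cr=lambda c,y,x:cv2.resize(c["frame"][y:y+130,x:x+130],None,fx=3,fy=3,interpolation=cv2.INTER_CUBIC)
cv2.imwrite("pics/m7.png",np.hstack([cr(a,155,270),cr(b,120,280)]))
p=np.array([.6426,-.1108,.044])
for t in(.4,.5):
    P=p+.07*np.array([np.sin(t)*.94,np.sin(t)*.342,np.cos(t)])
    print(t,((proj(a,P)-[270,155]+.33)*3).round(0),((proj(b,P)-[280,120]+.33)*3+[390,0]).round(0))
E
```

```text
[ 0.47728755 -0.17118376  0.36345714] [0.36614371 0.08018961 0.24634564]
0.4 [267. 221.] [696.  83.]
0.5 [273. 222.] [692.  78.]
```

View pics/m7.png

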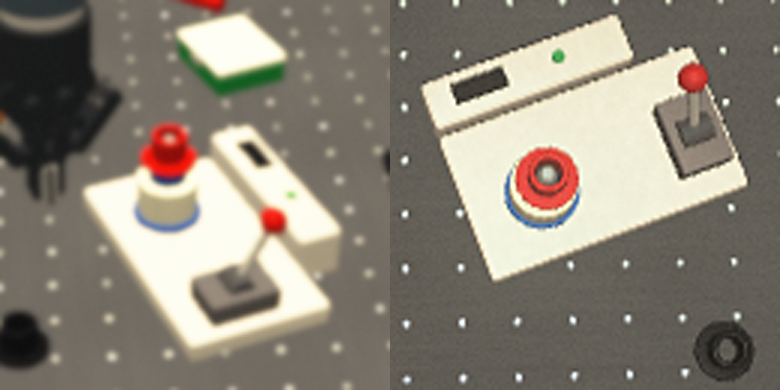

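The knob is at (273,221) in the side view and (693,77) in the top view, which matches fully over. The collar rests on the neck, so I'm handing in.

```bash
python3 -c "
from rig import env
print(env.close_job())"
```

```text
the job is handed in; nothing more can be done
None
```

The job is done and handed in at about 23 s: the spent core is in the yellow bin, the blue-cored roll is seated on the spindle with the red collar on its neck, and the brake lever is fully over; the closing call returned no verdict.

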